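# Press the new bands on the attar vials and put them away

### The job

The attar vials lying about the dressing table have newly glued paper bands: swing the clamp of the wooden band press back and lay every vial in a groove of the press, well seated and with its band at the middle of the groove. When all are in, swing the clamp arm over centre down on to them, let go and leave it pressing on its own for at least three seconds, then swing it fully back. Finally move all the vials to the grooves of the dark wooden keeping tray, centred and well seated, leave the clamp back, and leave the other things on the table where they are.

Things in the scene. Friction and masses are not known exactly. Their poses are not given: they have to be found in the camera images.
- vial1: amber glass attar vial on its side, 45 g: round body 26 mm dia, 70 long, white paper band at its middle; eight-sided brass foot (26 across flats, 6 thick) at one end, eight-sided brass stopper (26 across, 14 long) after a 4 mm neck at the other. Origin on the axis at mid-band; x along it to the stopper, which spans x 40 to 54; foot end at -40. May be absent (None)
- vial2: as vial1, alike in every way
- vial3: as vial1, alike in every way; two or three vials are present
- press: fixed band press: plywood block 75 (x) by 170 (y) by 22.5 mm high, three V grooves along x, a 72 mm high steel hinge tower at x = +80. Origin on the table under the middle of the middle groove, z up. A seated vial's origin is at x = 0, z = 40 mm, y = -54, 0 or 54 mm, vial along x pointing either way, its ends overhanging the groove
- press_groove (a point): in the press: centre of a vial seated in the middle groove. A groove, here and in the tray, is a pair of V notches in two upright combs 6 mm thick (x = -28 to -22 and 22 to 28 mm), open between for the fingers; V faces slope 30 degrees and rise to sharp ridges midway, level with a seated vial's axis; floor 17.5 mm below that axis
- clamp (a joint): angle (rad) of the press's clamp arm. 0 swung fully back, leaning 0.4 away from the grooves; 0.4 upright; 1.97 level, its bar on seated vials; 2.03 stop when empty. A spring drives it away from upright to either side: past upright it goes on by itself in 1 to 2 s and stays. Lifting it from closed takes about 10 N at a handle
- clamp_hinge (a point): on the clamp's hinge axis (level, along the press's y) at x = 80, y = 0, z = 61 mm of the press. The arm carries a T-bar parallel to this axis, 80 mm from it: the middle 144 mm is a rubber-covered rod 16 mm in diameter crossing all grooves when down, each end a wooden handle
- handle_left (a point): middle of the T-bar's wooden handle at the press's +y end (14 mm diameter, 50 mm long), on its axis at y = 98 mm. In the press's frame x = 80 - 80 sin(angle - 0.4), z = 61 + 80 cos(angle - 0.4) mm. Can be pinched from above at every angle; the bar turns between the fingers as the arm swings
- handle_right (a point): the same for the handle at the -y end, y = -98 mm
- tray: fixed keeping tray: dark wooden board 110 (x) by 180 (y) by 11.7 mm, no rim, no clamp, three V grooves along x like the press's. Origin on the table under its centre, z up. A seated vial's origin is at x = 0, z = 29.2 mm, y = -54, 0 or 54 mm, vial along x pointing either way
- compact: bystander: round closed aluminium compact mirror, 72 mm in diameter, 14 mm high, lying on the table; origin at its underside
- jar: bystander: white cream jar, 56 mm in diameter, 48 mm high; origin at its underside
- lacquer: bystander: small nail lacquer bottle, 28 mm in diameter, 62 mm high; origin at its underside
- brush: bystander: wooden hairbrush 200 mm long lying on the table
There are look-alikes about, which are no part of the job. Leave any purple look-alike of the vial2 alone. Leave any blue look-alike of the vial1 alone.

How it is judged (in metres and radians):
On the way, in this order (a step that is already met when the one before it is completed fails the run):
1. every vial lies seated in a groove of the press, let go, with the clamp swung back (x of vial1 in the frame of press between -0.01 and 0.01 m and y of vial1 in the frame of press between -0.065 and 0.065 m and z of vial1 in the frame of press between 0.037 and 0.043 m and angle between the x axis of each of vial1, vial2, vial3 and the x axis of press, either way round below 0.14 rad and linear speed of each of vial1, vial2, vial3 below 0.03 m/s and x of vial2 in the frame of press between -0.01 and 0.01 m and y of vial2 in the frame of press between -0.065 and 0.065 m and z of vial2 in the frame of press between 0.037 and 0.043 m and x of vial3 in the frame of press between -0.01 and 0.01 m and y of vial3 in the frame of press between -0.065 and 0.065 m and z of vial3 in the frame of press between 0.037 and 0.043 m and contact force between the fingers and vial1 below 0.3 N and contact force between the fingers and vial2 below 0.3 N and contact force between the fingers and vial3 below 0.3 N and contact force between the fingers and press below 0.3 N and value of joint clamp below 0.12 rad), for 0.2 s.
2. the clamp is over centre and down on the seated vials, and stays so untouched for 2.5 s (x of vial1 in the frame of press between -0.01 and 0.01 m and y of vial1 in the frame of press between -0.065 and 0.065 m and z of vial1 in the frame of press between 0.037 and 0.043 m and angle between the x axis of each of vial1, vial2, vial3 and the x axis of press, either way round below 0.14 rad and linear speed of each of vial1, vial2, vial3 below 0.03 m/s and x of vial2 in the frame of press between -0.01 and 0.01 m and y of vial2 in the frame of press between -0.065 and 0.065 m and z of vial2 in the frame of press between 0.037 and 0.043 m and x of vial3 in the frame of press between -0.01 and 0.01 m and y of vial3 in the frame of press between -0.065 and 0.065 m and z of vial3 in the frame of press between 0.037 and 0.043 m and contact force between the fingers and vial1 below 0.3 N and contact force between the fingers and vial2 below 0.3 N and contact force between the fingers and vial3 below 0.3 N and contact force between the fingers and press below 0.3 N and value of joint clamp above 1.9 rad), for 2.5 s.
3. the clamp is swung fully back (value of joint clamp below 0.12 rad), for 0.2 s.
At the end, for the whole second after the job is handed in: every vial lies at rest in a groove of the tray (within 10 mm of the groove's middle along it, within 0.14 rad of its direction and 3 mm of the seated height), and the clamp is swung back (joint below 0.12 rad) (x of vial1 in the frame of tray between -0.01 and 0.01 m and y of vial1 in the frame of tray between -0.065 and 0.065 m and z of vial1 in the frame of tray between 0.0262 and 0.0322 m and angle between the x axis of each of vial1, vial2, vial3 and the x axis of tray, either way round below 0.14 rad and linear speed of each of vial1, vial2, vial3 below 0.03 m/s and x of vial2 in the frame of tray between -0.01 and 0.01 m and y of vial2 in the frame of tray between -0.065 and 0.065 m and z of vial2 in the frame of tray between 0.0262 and 0.0322 m and x of vial3 in the frame of tray between -0.01 and 0.01 m and y of vial3 in the frame of tray between -0.065 and 0.065 m and z of vial3 in the frame of tray between 0.0262 and 0.0322 m and contact force between the fingers and vial1 below 0.3 N and contact force between the fingers and vial2 below 0.3 N and contact force between the fingers and vial3 below 0.3 N and contact force between the fingers and press below 0.3 N and value of joint clamp below 0.12 rad); the robot touches nothing.
It fails at once if a bystander is moved more than 4 cm (distance of any of compact, jar, lacquer, brush from where it was at the start of the episode above 0.04 m).
Of vial1, vial2, vial3 only 2 to 3 are there at a start; the rules pass over those that are not, and their reading is None.
At some moment in a run one of vial1, vial2, vial3 may be knocked a few centimetres aside while the robot is not near it.
Once in a run the grip may slacken for a moment while it holds something.
It also fails if it takes over 210 s, if anything falls off the work surface, if the arm or the gripper's body presses on something with over 40 N, if the wrist force passes 120 N, or if a joint passes its speed limit or range.

### The arm

A 6-joint arm with a two-finger parallel gripper is mounted at the origin on the work surface. World frame = base frame: x ahead of the robot, y to its left, z up, the work surface at z = 0. Lengths are in mm, angles in degrees, forces in N, time in s.
With the tool pointing down it reaches from about 300 to 775 mm from the base axis. Payload 14.6 kg.
Tool frame: the origin (TCP) lies midway between the tips of the shut fingers; the grasp point (between the pads) lies 19 mm behind it; z points along the fingers, y is the line along which they close (so a half turn about z gives the same grasp; the last joint's range is limited). The gripper opens to 85 mm and grips with 20 to 120 N. Pads are 22 mm wide; open, the fingers measure 114 mm over their backs; the gripper's body (76 mm by 85 mm) begins 54 mm behind the grasp point. The pads swing forward as they close: fully open they stand 13 mm farther back than shut.
Start: joints at [59.725, 17.183, 87.147, -0, 75.671, -3.816], TCP at [245.054, 492.38, 231.281] pointing down, gripper open.
Joint ranges: [-173.82, 173.82], [-45.26, 126.66], [13.44, 144.39], [-59.66, 239.66], [0, 175.72], [-146.38, 146.38]. Speed limits (degrees/s): [127.2, 127.2, 147.25, 180, 180, 180].

### API

Orientations are given as [roll, pitch, yaw] about the fixed x, y, z axes, in that order (R = Rz(yaw) Ry(pitch) Rx(roll)).
In Python, from rig import arm gives the robot as it stands. The module is installed in compiled form; this text tells all that it offers.
- The arm moves only by the shell command python3 -m creep 'ROWS'. ROWS is text: rows parted by semicolons, each of 7 numbers parted by spaces: the turn, a rotation vector about the tool's x, y, z in units of 0.5 rad (1.0 is 0.5 rad), then the shift along the tool's x, y, z in units of 0.5 m (1.0 is 0.5 m), then the opening, from -1 (shut) to 1 (fully open). In form: wx wy wz tx ty tz fingers; .... A call has 1 to 20 rows; each row is the pose to reach, as a shift and turn from the pose commanded when the call began, along the tool's axes at that moment; what a row does not reach only later rows make up. A row lasts 1/12 s, in which the tool goes at most 41.7 mm and 7.16 degrees, less where a joint would pass 70% of its speed; a pose out of reach is approached as far as the arm can. A call with a number of a shift or a turn outside -1 to 1 is refused whole. A call with a gripper value outside its range is refused whole. The fingers move at their own pace and stop on an object; the grip force is fixed at half the most. Time passes only in rows, so rows that repeat a pose let the fingers close. It gives the time, the measured TCP pose, the force, the opening and the grip force at its end, in the units of the state.
- arm.state(): the state, without advancing time (a new reading comes with each control period).
- arm.get_image(name): name is "side" or "top"; returns the picture (480x640x3 uint8, blue, green, red); there is no depth.
- arm.get_calibration(name): a dict with "fx", "fy", "cx", "cy" (pixels), "pose" (4x4, takes a point from camera to world coordinates). Camera axes: x right, y down, z forward; pixel columns grow to the right and rows downward; lengths in mm; the calibration is good to about 2 mm. A picture is of the moment at which its call begins. get_calibration takes no time and is no camera call.
- arm.hand_in(): hands the job in; it is judged then, once.
The state is a dict: "time": time; "joint_positions": joint angles; "joint_velocities": joint speeds; "joint_efforts": joint torques, N m; "tcp_pos": TCP position; "tool_rot": TCP orientation; "ft_force": force on the tool from outside, world axes, zero at the start; "wrist_torque": the same for the moment, N m; "width": finger opening in mm; "gripper_force": force on a finger pad.
Only numpy, scipy, OpenCV 4.12 (cv2) and the standard library are available. Lean on these libraries where they do the work, as an engineer would, in place of code of your own. Each camera call takes 0.05 s, during which the arm holds its last target. There are 200 camera calls.

## Working session

There is one attempt and no reset: what is moved stays moved. The work goes in short steps, Python scripts to look and compute and a shell command to move; the robot and the scene stay as the last step left them, time stands still between calls to the robot, and variables do not carry over. Pictures are saved under pics/ and viewed, at most 14 in all, crops included, and the job is handed in when it is done.

```bash
mkdir -p pics
python3 - <<'E'
from rig import arm
import cv2
for n in("top","side"):
    cv2.imwrite(f"pics/{n}0.png",arm.get_image(n)); c=arm.get_calibration(n); print(n,c)
s=arm.state();print(s)
E
```

```text
top {'fx': 518.1034774316138, 'fy': 518.1034774316138, 'cx': 326.7108999788949, 'cy': 242.15482422807602, 'pose': array([[-2.69557561e-02, -9.97866786e-01,  5.94580941e-02,
         4.08167470e+02],
       [-9.99621852e-01,  2.65842377e-02, -7.03074916e-03,
         5.67990689e+00],
       [ 5.43510296e-03, -5.96251293e-02, -9.98206043e-01,
         1.23959645e+03],
       [ 0.00000000e+00,  0.00000000e+00,  0.00000000e+00,
         1.00000000e+00]])}
side {'fx': 501.90990661703864, 'fy': 501.90990661703864, 'cx': 328.24533773376334, 'cy': 252.77650821528346, 'pose': array([[ 8.58835893e-01, -3.84923806e-01,  3.37986054e-01,
         1.17285562e+02],
       [-5.12199737e-01, -6.54614436e-01,  5.55995836e-01,
        -5.96576662e+02],
       [ 7.23451640e-03, -6.50625549e-01, -7.59364246e-01,
         8.98321818e+02],
       [ 0.00000000e+00,  0.00000000e+00,  0.00000000e+00,
         1.00000000e+00]])}
{'time': 0.1, 'joint_positions': array([ 5.97249661e+01,  1.72127513e+01,  8.71761239e+01, -1.40946925e-03,
        7.56701682e+01, -3.81753999e+00]), 'joint_velocities': array([ 9.17420496e-02, -8.52589042e-02, -1.77983170e-01,  4.38084538e-02,
        3.37253598e-02,  1.57246274e-04]), 'joint_efforts': array([ 2.94646838e-03, -5.44376671e+01, -3.62370944e+01, -5.87818477e-05,
        3.02139561e-03, -1.60461315e-05]), 'tcp_pos': array([244.96211015, 492.20772636, 230.77969485]), 'tool_rot': array([-1.79940997e+02, -2.56884534e-03,  1.53542854e+02]), 'ft_force': array([-0.31531471,  0.44999687,  0.37756188]), 'wrist_torque': array([ 0.03367009, -0.03866054,  0.05149449]), 'gripper_force': 0.0, 'width': 85.60643834987535}
```

View pics/top0.png

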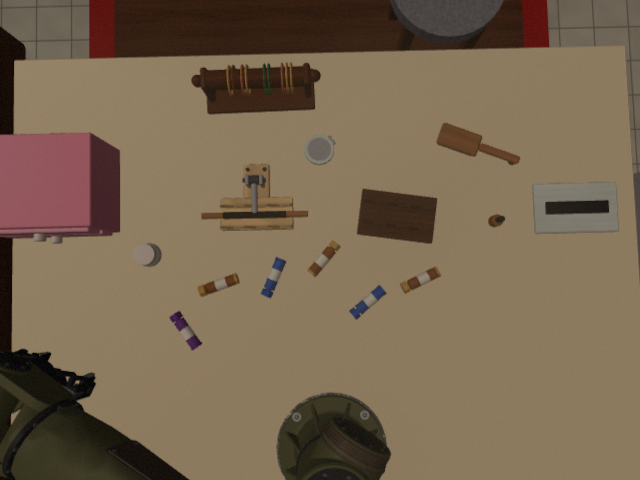

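View pics/side0.png

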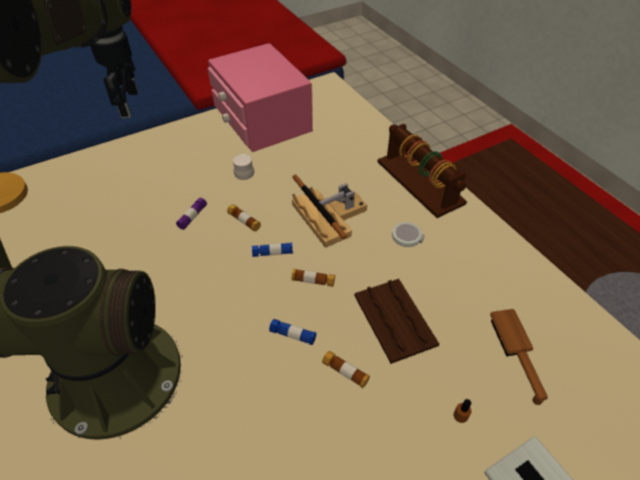

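The top view shows amber vials at about (218,285), (323,259) and (420,280). The press is at (257,213) with its clamp closed, and the tray is at (397,216). Blue and purple look-alikes are to be left alone. I'll enlarge crops next.

Run:
```python
import cv2
a=cv2.imread("pics/top0.png")[150:310,190:450]
cv2.imwrite("pics/topc.png",cv2.resize(a,None,fx=3,fy=3,interpolation=cv2.INTER_CUBIC))
a=cv2.imread("pics/side0.png")[170:390,220:446]
cv2.imwrite("pics/sidec.png",cv2.resize(a,None,fx=2.7,fy=2.7,interpolation=cv2.INTER_CUBIC))
```

```text
(no output)
```

View pics/topc.png

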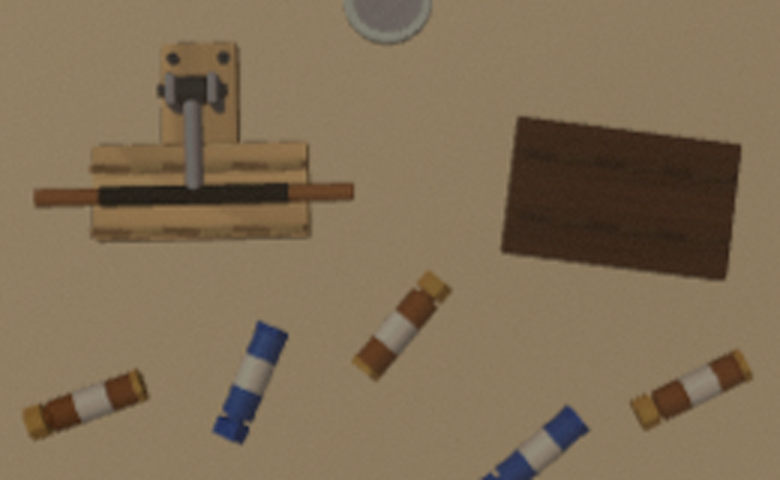

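View pics/sidec.png

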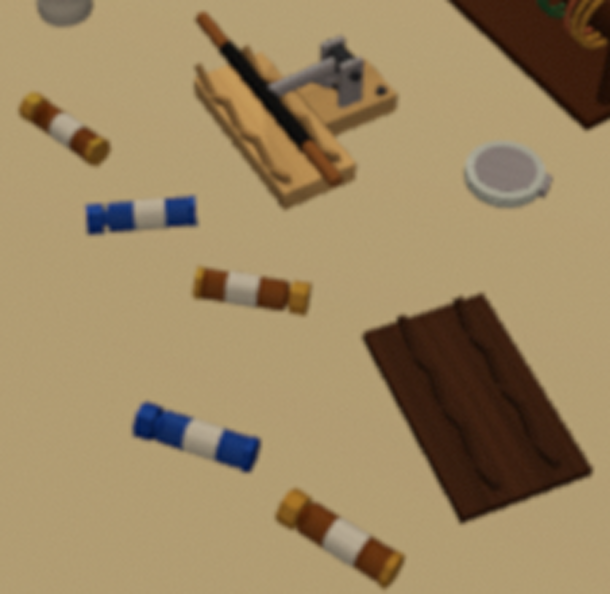

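The crops give clear ends and bands for the vials and corners for the press and tray, and the press hinge faces away from the robot. Next I fit poses from both views.

```bash
cat > h.py <<'E'
from rig import arm
import numpy as np
from scipy.optimize import least_squares
C={n:arm.get_calibration(n) for n in("top","side")}
def proj(n,P):
    c=C[n];T=np.linalg.inv(c["pose"]);q=np.asarray(P)@T[:3,:3].T+T[:3,3]
    return np.c_[c["fx"]*q[:,0]/q[:,2]+c["cx"],c["fy"]*q[:,1]/q[:,2]+c["cy"]]
def tri(t,s,x0=(400,0,20)):
    r=least_squares(lambda p:np.r_[proj("top",[p])[0]-t,proj("side",[p])[0]-s],x0);return r.x,abs(r.fun).max()
def fit(obs,x0):  # obs: list (cam,local xyz,uv); pose x,y,z,yaw
    def w(p,L):
        c,s=np.cos(p[3]),np.sin(p[3]);L=np.array(L,float)
        return L@np.array([[c,s,0],[-s,c,0],[0,0,1]])+p[:3]
    f=lambda p:np.concatenate([proj(n,[w(p,L)])[0]-uv for n,L,uv in obs])
    r=least_squares(f,x0,x_scale=[1,1,1,.01],loss="soft_l1");return r.x,f(r.x).reshape(-1,2)
def go(x,y,z,yaw,s=None):  # print wz, tx,ty,tz units from current pose to target (deg, mm)
    s=s or arm.state();r=np.radians(s["tool_rot"][2]);d=np.array([x,y,z])-s["tcp_pos"]
    dy=(yaw-s["tool_rot"][2]+180)%360-180
    print("wz %.3f t %.3f %.3f %.3f"%(-np.radians(dy)/.5,(d[0]*np.cos(r)+d[1]*np.sin(r))/500,(d[0]*np.sin(r)-d[1]*np.cos(r))/500,-d[2]/500),"j6 d",dy)
E
cat > m.py <<'E'
from h import *
T=lambda u,v:np.array([(u+.5)/3-.5+190,(v+.5)/3-.5+150])
S=lambda u,v:np.array([(u+.5)/2.7-.5+220,(v+.5)/2.7-.5+170])
for k,v in dict(A=[(92,402,65,127),(34,421,28,101),(143,384,100,152)],B=[(397,330,242,289),(438,282,303,297),(366,369,197,283)],C=[(701,384,346,540),(640,413,288,505),(745,363,396,570)]).items():
    P=[tri(T(a,b),S(c,d)) for a,b,c,d in v]
    d=P[1][0]-P[2][0];print(k,[p[0].round(1) for p in P],[round(p[1],2) for p in P],"dir",np.degrees(np.arctan2(d[1],d[0])).round(1))
o=[("top",(37.5,85,22.5),T(91,145)),("top",(37.5,-85,22.5),T(308,143)),("top",(-37.5,85,22.5),T(91,240)),("top",(-37.5,-85,22.5),T(310,238)),
("top",(0,123,56),T(35,198)),("top",(0,-123,56),T(354,191)),("side",(0,123,56),S(201,14)),("side",(0,-123,56),S(338,181)),("side",(-37.5,-85,22.5),S(284,193)),("side",(-37.5,85,22.5),S(195,82))]
p,r=fit(o,[480,130,0,0]);print("press",p[:3].round(1),np.degrees(p[3]).round(2),r.round(1).tolist())
o=[]
for L,a,b in[((55,90,11.7),(517,117),(483,294)),((55,-90,11.7),(741,145),(592,471)),((-55,-90,11.7),(726,279),(462,521)),((-55,90,11.7),(501,252),(362,335))]:
    o+=[("top",L,T(*a)),("side",L,S(*b))]
p,r=fit(o,[480,-130,0,0]);print("tray",p[:3].round(1),np.degrees(p[3]).round(2),r.round(1).tolist())
E
python3 m.py
```

```text
A [array([389.3, 248.9,  22.3]), array([374.7, 294.2,  24.2]), array([403.4, 209.1,  17.9])] [np.float64(0.34), np.float64(0.91), np.float64(0.2)] dir 108.6
B [array([438.8,   9.9,  16.3]), array([476.3, -23.7,  18.3]), array([409.4,  34.7,  15.9])] [np.float64(0.52), np.float64(0.21), np.float64(0.25)] dir -41.1
C [array([ 389.9, -227.1,   20. ]), array([ 369.3, -179.6,   15.4]), array([ 407.1, -263.4,   18.8])] [np.float64(0.52), np.float64(0.14), np.float64(0.19)] dir 114.2
press [551.3 161.    2.7] -0.48 [[0.1, 0.8], [-0.1, 0.2], [0.3, 0.8], [-0.3, 0.2], [-0.7, -2.4], [0.5, -2.0], [1.3, 0.1], [1.4, 0.3], [-1.3, 1.0], [-2.1, -1.4]]
tray [ 540.6 -171.8   -1.6] -8.64 [[0.1, -0.5], [-0.3, 0.1], [0.1, -0.5], [0.4, 0.2], [-0.0, 0.4], [-0.2, 0.0], [-0.1, 0.0], [-0.4, -0.1]]
```

```bash
cat >> m.py <<'E'
import cv2
o=[("top",(37.5,85,22.5),T(91,145)),("top",(37.5,-85,22.5),T(308,143)),("top",(-37.5,85,0),T(91,241)),("top",(-37.5,-85,0),T(310,239)),
("top",(0,123,56),T(35,198)),("top",(0,-123,56),T(354,191)),("top",(80,0,61),T(193,90)),("side",(0,123,56),S(201,14)),("side",(0,-123,56),S(338,181)),("side",(-37.5,-85,0),S(286,208))]
p,r=fit(o,[480,130,0,0]);print("press2",p[:3].round(1),np.degrees(p[3]).round(2),r.round(1).tolist())
def W(L):
    c,s=np.cos(p[3]),np.sin(p[3]);return np.array(L,float)@np.array([[c,s,0],[-s,c,0],[0,0,1]])+p[:3]
ims=[]
for n,(r0,r1,c0,c1),k in(("top",(150,245,190,310),3.3),("side",(160,255,285,370),4.2)):
    im=cv2.resize(cv2.imread(f"pics/{n}0.png")[r0:r1,c0:c1],(396,400))
    kk=np.array([396/(c1-c0),400/(r1-r0)])
    for L,col in[([(-37.5,-85,22.5),(37.5,-85,22.5),(37.5,85,22.5),(-37.5,85,22.5),(-37.5,-85,22.5),(-37.5,-85,0),(-37.5,85,0)],(0,0,255)),([(0,123,56),(0,-123,56)],(0,255,0)),([(80,0,61),(0,0,56)],(255,0,0)),([(-25,-81,40),(-25,81,40)],(255,0,255)),([(25,-81,40),(25,81,40)],(255,0,255))]:
        q=(proj(n,W(L))+.5-[c0,r0])*kk
        cv2.polylines(im,[q.round().astype(int).reshape(-1,1,2)],False,col,1)
    ims.append(im)
cv2.imwrite("pics/ov1.png",np.hstack(ims))
E
python3 m.py|tail -1
```

```text
press2 [550.2 161.3   4.4] -0.59 [[-0.2, 1.1], [-0.3, 0.6], [1.8, 1.6], [0.0, 1.1], [-1.0, -2.1], [0.3, -1.5], [-0.4, -2.0], [0.9, -0.4], [0.8, -0.1], [-2.6, 1.4]]
```

View pics/ov1.png

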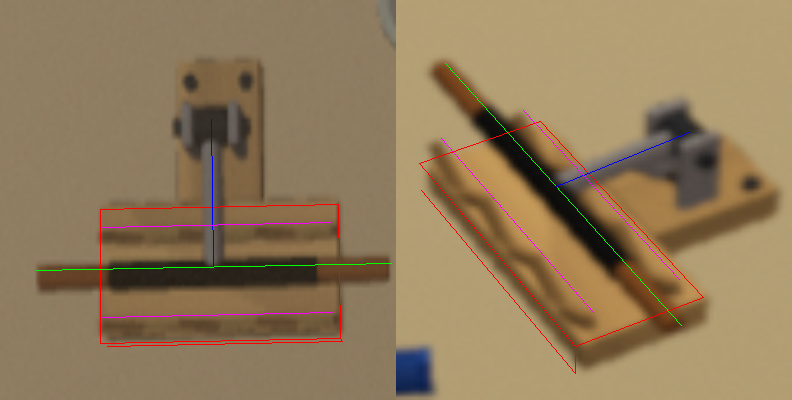

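Run:
```python
from h import *
t=lambda u,v:np.array([190+u/3.3-.5,150+v*95/400-.5]); s=lambda u,v:np.array([285+(u-396)*85/396-.5,160+v*95/400-.5])
a=tri(t(38,278),s(434,69));b=tri(t(389,271),s(680,327))
print(a,b,(a[0]+b[0])/2)
c=tri(t(212,128),s(680,128));print("hinge",c)
go(548,259,120,90)
```

```text
(array([546.05954541, 283.66384519,  58.64469894]), np.float64(0.5929532994511533)) (array([546.3514326 ,  38.88763725,  59.14989558]), np.float64(0.8865114863823464)) [546.205489   161.27574122  58.89729726]
hinge (array([623.64524794, 159.26325922,  72.8365762 ]), np.float64(0.0063388734599243435))
wz 2.218 t -0.750 -0.148 0.222 j6 d -63.54285430834449
```

```bash
python3 -m creep '0 0 1 0 0 0 1;0 0 1 0 0 0 1;0 0 1 0 0 0 1;0 0 1 0 0 0 1;0 0 1 0 0 0 1'; python3 -m creep '0 0 1 0 0 0 1;0 0 1 0 0 0 1;0 0 1 0 0 0 1;0 0 1 0 0 0 1;0 0 1 0 0 0 1'; python3 -m creep '0 0 .218 0 0 0 1;0 0 .218 0 0 0 1;0 0 .218 0 0 0 1'; python3 -c "
from h import *
go(546.5,259,120,90);go(546.5,259,47,90)"
```

```text
time: 0.52
tcp_pos: [245.0, 492.3, 231.0]
tool_rot: [-180.0, 0.0, 124.5]
ft_force: [1.2, 1.6, 0.4]
width: 84.9
gripper_force: 0.0
time: 0.93
tcp_pos: [245.0, 492.3, 231.1]
tool_rot: [-180.0, 0.0, 96.1]
ft_force: [-0.8, -1.2, -0.9]
width: 85.2
gripper_force: 0.0
time: 1.18
tcp_pos: [245.0, 492.3, 231.2]
tool_rot: [-180.0, 0.0, 90.4]
ft_force: [-0.3, 0.4, 0.8]
width: 85.5
gripper_force: 0.0
wz 0.015 t -0.471 0.599 0.222 j6 d -0.4333718306002652
wz 0.015 t -0.471 0.599 0.368 j6 d -0.4333718306002652
```

```bash
python3 -m creep '0 0 .015 -.471 .599 .1 1;0 0 .015 -.471 .599 .1 1;0 0 .015 -.471 .599 .1 1;0 0 .015 -.471 .599 .1 1;0 0 .015 -.471 .599 .1 1;0 0 .015 -.471 .599 .1 1;0 0 .015 -.471 .599 .1 1;0 0 .015 -.471 .599 .1 1;0 0 .015 -.471 .599 .1 1;0 0 .015 -.471 .599 .1 1;0 0 .015 -.471 .599 .1 1;0 0 .015 -.471 .599 .1 1;0 0 .015 -.471 .599 .2 1;0 0 .015 -.471 .599 .28 1;0 0 .015 -.471 .599 .34 1;0 0 .015 -.471 .599 .38 1;0 0 .015 -.471 .599 .38 1;0 0 .015 -.471 .599 .38 1'; python3 -m creep '0 0 0 0 0 0 -.3;0 0 0 0 0 0 -.5;0 0 0 0 0 0 -.6;0 0 0 0 0 0 -.7;0 0 0 0 0 0 -.8;0 0 0 0 0 0 -.8'
```

```text
time: 2.68
tcp_pos: [543.8, 257.9, 41.7]
tool_rot: [-180.0, 0.0, 89.8]
ft_force: [-0.3, 0.8, 0.8]
width: 85.1
gripper_force: 0.0
time: 3.18
tcp_pos: [547.2, 256.9, 42.6]
tool_rot: [179.6, -0.1, 89.6]
ft_force: [49.0, -3.1, -8.2]
width: 12.6
gripper_force: 30.5
```

```bash
python3 -m creep '0 0 0 0 .006 0 -.8;0 0 0 0 .006 0 -.8;0 0 0 0 .006 0 -.8'; python3 -m creep '0 0 0 0 .003 0 -.8;0 0 0 0 .003 0 -.8;0 0 0 0 .003 0 -.8'
```

```text
time: 3.43
tcp_pos: [547.8, 257.0, 42.2]
tool_rot: [180.0, -0.0, 89.6]
ft_force: [-2.0, -1.1, 7.8]
width: 11.6
gripper_force: 60.0
time: 3.68
tcp_pos: [547.9, 257.0, 42.1]
tool_rot: [-179.8, 0.0, 89.6]
ft_force: [-14.1, -2.0, 15.5]
width: 12.1
gripper_force: 60.8
```

```bash
python3 -m creep '0 0 0 0 -.002 -.02 -.8;0 0 0 0 0 -.037 -.8;0 0 0 0 .003 -.052 -.8;0 0 0 0 .009 -.067 -.8;0 0 0 0 .015 -.082 -.8;0 0 0 0 .023 -.096 -.8;0 0 0 0 .032 -.109 -.8;0 0 0 0 .043 -.121 -.8;0 0 0 0 .055 -.132 -.8;0 0 0 0 .067 -.141 -.8'; python3 -c "
from rig import arm;print(arm.state()['tool_rot'])"
```

```text
time: 4.52
tcp_pos: [576.9, 257.1, 113.5]
tool_rot: [-179.1, 0.1, 89.7]
ft_force: [-62.6, -8.5, 49.3]
width: 11.6
gripper_force: 61.7
[-1.79110501e+02  1.43086056e-01  8.96657422e+01]
```

```bash
python3 -m creep '0 0 0 0 -.011 -.003 -.8;0 0 0 0 -.011 -.003 -.8;0 0 0 0 -.006 -.007 -.8;0 0 0 0 0 -.011 -.8;0 0 0 0 .013 -.020 -.8;0 0 0 0 .028 -.027 -.8'
```

```text
time: 5.02
tcp_pos: [594.4, 256.9, 127.1]
tool_rot: [-179.7, 0.0, 89.6]
ft_force: [-26.6, -4.7, 23.4]
width: 11.5
gripper_force: 61.7
```

```bash
python3 -m creep '0 0 0 0 .012 -.009 -.8;0 0 0 0 .028 -.013 -.8;0 0 0 0 .044 -.016 -.8;0 0 0 0 .060 -.017 -.8;0 0 0 0 .076 -.016 -.8;0 0 0 0 .092 -.013 -.8;0 0 0 0 .105 -.009 -.8;0 0 0 0 .112 -.007 -.8;0 0 0 0 .112 -.007 -.8'
```

```text
time: 5.77
tcp_pos: [653.4, 256.4, 129.6]
tool_rot: [179.9, -0.1, 89.6]
ft_force: [4.1, 4.2, 2.7]
width: 10.9
gripper_force: 64.4
```

```bash
python3 -m creep '0 0 0 0 0 0 .4;0 0 0 0 0 0 1;0 0 0 0 0 0 1;0 0 0 0 0 0 1;0 0 0 0 0 -.04 1;0 0 0 0 0 -.1 1;0 0 0 0 0 -.18 1;0 0 0 -.15 -.2 -.2 1;0 0 0 -.25 -.35 -.2 1;0 0 0 -.25 -.5 -.2 1;0 0 0 -.25 -.55 -.2 1;0 0 0 -.25 -.55 -.2 1;0 0 0 -.25 -.55 -.2 1;0 0 0 -.25 -.55 -.2 1;0 0 0 -.25 -.55 -.2 1;0 0 0 -.25 -.55 -.2 1'
python3 - <<'E'
from h import *
import cv2
a=arm.get_image("top");b=arm.get_image("side")
cv2.imwrite("pics/top1.png",a);cv2.imwrite("pics/side1.png",b)
cv2.imwrite("pics/c1.png",np.hstack([cv2.resize(a[150:350,180:450],(405,300)),cv2.resize(b[150:400,200:450],(300,300))]))
E
```

```text
time: 7.1
tcp_pos: [374.4, 132.4, 229.5]
tool_rot: [179.9, -0.0, 89.6]
ft_force: [0.0, 0.5, 0.7]
width: 85.6
gripper_force: 0.0
```

View pics/c1.png

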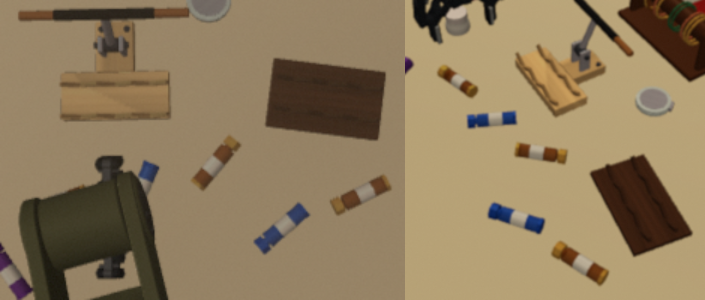

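The clamp is back, with its bar beyond the press at crop (105,14). The grooves are clear and vials A, B and C have not moved. I'll take vial A first.

```bash
python3 -c "
from h import *
go(389,249,60,108.6);go(389,249,3,108.6)"
```

```text
wz -0.664 t 0.232 0.023 0.339 j6 d 19.03645995096616
wz -0.664 t 0.232 0.023 0.453 j6 d 19.03645995096616
```

```bash
python3 -m creep '0 0 -.2 .08 .01 .08 1;0 0 -.4 .16 .023 .16 1;0 0 -.664 .232 .023 .24 1;0 0 -.664 .232 .023 .3 1;0 0 -.664 .232 .023 .34 1;0 0 -.664 .232 .023 .38 1;0 0 -.664 .232 .023 .42 1;0 0 -.664 .232 .023 .44 1;0 0 -.664 .232 .023 .453 1;0 0 -.664 .232 .023 .453 1;0 0 -.664 .232 .023 .453 1;0 0 -.664 .232 .023 .453 .2;0 0 -.664 .232 .023 .453 -.2;0 0 -.664 .232 .023 .453 -.6;0 0 -.664 .232 .023 .453 -.7;0 0 -.664 .232 .023 .453 -.7;0 0 -.664 .232 .023 .453 -.7;0 0 -.664 .232 .023 .453 -.7'; python3 -m creep '0 0 0 0 0 -.05 -.7;0 0 0 0 0 -.1 -.7;0 0 0 0 0 -.15 -.7;0 0 0 0 0 -.2 -.7;0 0 -1 0 0 -.2 -.7;0 0 -1 0 0 -.2 -.7;0 0 -1 0 0 -.2 -.7;0 0 -1 0 0 -.2 -.7;0 0 -1 0 0 -.2 -.7';python3 -m creep '0 0 -1 0 0 0 -.7;0 0 -1 0 0 0 -.7;0 0 -1 0 0 0 -.7;0 0 -1 0 0 0 -.7;0 0 -1 0 0 0 -.7'; python3 -c "
from h import *
go(547.7,215,110,180);go(547.7,215,33,180)"
```

```text
time: 8.7
tcp_pos: [389.3, 249.2, 2.8]
tool_rot: [180.0, -0.0, 108.6]
ft_force: [-1.7, -0.4, 6.8]
width: 24.1
gripper_force: 58.4
time: 9.45
tcp_pos: [388.9, 249.0, 102.4]
tool_rot: [180.0, 0.0, 137.6]
ft_force: [0.6, 0.4, -1.1]
width: 24.0
gripper_force: 61.2
time: 9.87
tcp_pos: [388.9, 249.0, 102.3]
tool_rot: [-180.0, -0.0, 166.0]
ft_force: [-1.1, 1.1, -1.0]
width: 23.9
gripper_force: 61.4
wz -0.489 t -0.325 0.011 -0.015 j6 d 14.00772358333279
wz -0.489 t -0.325 0.011 0.139 j6 d 14.00772358333279
```

```bash
python3 -m creep '0 0 -.489 -.08 .011 -.015 -.7;0 0 -.489 -.16 .011 -.015 -.7;0 0 -.489 -.24 .011 -.015 -.7;0 0 -.489 -.3 .011 -.015 -.7;0 0 -.489 -.325 .011 -.015 -.7;0 0 -.489 -.325 .011 -.015 -.7;0 0 -.489 -.325 .011 -.015 -.7'
cat > look.py <<'E'
import sys
from h import *
import cv2
k,yp=sys.argv[1],float(sys.argv[2])  # draw expected held-vial axis line (tool x, axis 10 above TCP)
s=arm.state();r=np.radians(s["tool_rot"][2]);c=s["tcp_pos"]+[0,0,10.2];d=np.array([np.cos(r),np.sin(r),0])
out=[]
for n in("top","side"):
    im=arm.get_image(n);cv2.imwrite(f"pics/{n}_{k}.png",im)
    q=proj(n,[c,c+d*54*yp,c-d*40*yp]);u,v=q[0].astype(int);u0,v0=u-45,v-45
    im=cv2.resize(im[v0:v0+90,u0:u0+90],(396,396),interpolation=cv2.INTER_CUBIC)
    for p in q: cv2.circle(im,tuple(((p+.5-[u0,v0])*4.4).astype(int).tolist()),3,(0,255,0),1)
    out.append(im)
cv2.imwrite(f"pics/look_{k}.png",np.hstack(out));print(s["tcp_pos"],s["tool_rot"])
E
python3 look.py A 1; python3 -c "
from h import *
go(547.7,215,30,180)"
```

```text
time: 10.45
tcp_pos: [547.8, 214.5, 109.2]
tool_rot: [-180.0, -0.1, 179.5]
ft_force: [-0.1, 0.2, -0.9]
width: 23.8
gripper_force: 61.5
[547.78101252 214.46553331 109.18398664] [-1.79984187e+02 -5.81560455e-02  1.79530593e+02]
wz -0.009 t -0.001 -0.000 0.159 j6 d 0.26793083105209803
```

View pics/look_A.png

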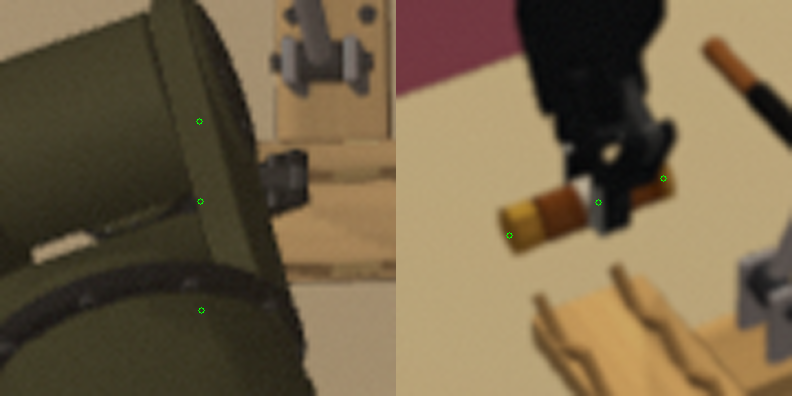

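```bash
python3 -m creep '0 0 -.009 0 0 .04 -.7;0 0 -.009 0 0 .08 -.7;0 0 -.009 0 0 .11 -.7;0 0 -.009 0 0 .13 -.7;0 0 -.009 0 0 .145 -.7;0 0 -.009 0 0 .155 -.7;0 0 -.009 0 0 .158 -.7;0 0 -.009 0 0 .158 -.7';python3 -m creep '0 0 0 0 0 0 -.3;0 0 0 0 0 0 -.1;0 0 0 0 0 0 0;0 0 0 0 0 0 .05;0 0 0 0 0 0 .05;0 0 0 0 0 -.04 .05;0 0 0 0 0 -.1 .05;0 0 0 0 0 -.18 .05;0 0 0 0 0 -.25 .05'; python3 -c "
from h import *
go(439,10,160,-41.1);go(439,10,160,138.9)"
```

```text
time: 11.22
tcp_pos: [548.0, 214.9, 31.0]
tool_rot: [180.0, 0.0, -179.9]
ft_force: [-0.6, 0.5, -0.4]
width: 23.9
gripper_force: 61.5
time: 11.97
tcp_pos: [547.8, 214.7, 157.7]
tool_rot: [-180.0, -0.0, -179.9]
ft_force: [1.2, -1.1, -0.1]
width: 45.0
gripper_force: 0.0
wz -4.843 t 0.219 -0.409 -0.005 j6 d 138.75012878020277
wz 1.440 t 0.219 -0.409 -0.005 j6 d -41.24987121979723
```

```bash
python3 -m creep '0 0 .2 .03 -.05 0 .5;0 0 .4 .07 -.13 0 1;0 0 .6 .11 -.21 0 1;0 0 .8 .16 -.29 0 1;0 0 1 .2 -.36 0 1;0 0 1 .219 -.409 0 1;0 0 1 .219 -.409 0 1;0 0 1 .219 -.409 0 1;0 0 1 .219 -.409 0 1'; python3 -m creep '0 0 .44 0 0 0 1;0 0 .44 0 0 0 1;0 0 .44 0 0 0 1;0 0 .44 0 0 0 1'
python3 - <<'E'
from h import *
import cv2
a=arm.get_image("top");b=arm.get_image("side")
cv2.imwrite("pics/c2.png",np.hstack([cv2.resize(a[150:310,190:450],(480,295),interpolation=2),cv2.resize(b[170:390,230:450],(295,295),interpolation=2)]))
go(439,10,3,138.9)
E
```

```text
time: 12.72
tcp_pos: [439.3, 10.1, 156.1]
tool_rot: [180.0, 0.0, 151.5]
ft_force: [-0.2, 0.1, 0.2]
width: 85.4
gripper_force: 0.0
time: 13.05
tcp_pos: [439.3, 10.8, 155.7]
tool_rot: [-180.0, -0.0, 139.2]
ft_force: [0.2, 0.6, -0.1]
width: 85.2
gripper_force: 0.0
wz 0.008 t -0.000 -0.001 0.305 j6 d -0.23765884333235476
```

View pics/c2.png

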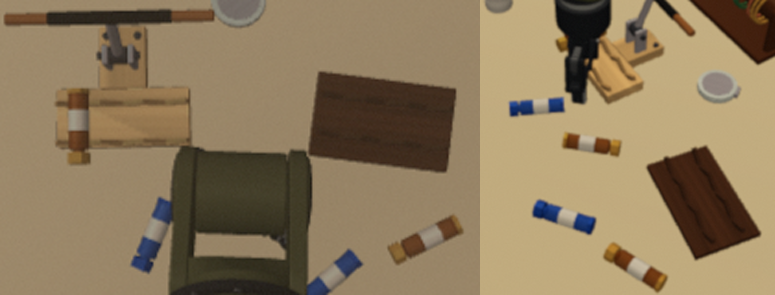

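```bash
cat > band.py <<'E'
from h import *
import cv2,sys
def band(im,u,v,r=9):
    w=im[v-r:v+r+1,u-r:u+r+1].astype(int);m=((w.min(2)>130)&(w.max(2)-w.min(2)<35)).astype(np.uint8)
    n,l,st,c=cv2.connectedComponentsWithStats(m);i=1+st[1:,4].argmax() if n>1 else 0
    return c[i]+[u-r,v-r],st[i,4]
E
python3 - <<'E'
from band import *
b=arm.get_image("side");b0=cv2.imread("pics/side0.png");t0=cv2.imread("pics/top0.png");t=arm.get_image("top")
for u,v in((310,277),(347,370)):print(band(b0,u,v),band(b,u,v))
for u,v in((218,285),(322,260),(423,278)):print(band(t0,u,v),band(t,u,v))
E
```

```text
(array([309.6875, 274.875 ]), np.int32(16)) (array([308.84615385, 276.15384615]), np.int32(13))
(array([346.65217391, 369.56521739]), np.int32(23)) (array([345.        , 371.09090909]), np.int32(11))
(array([218., 285.]), np.int32(361)) (array([218., 285.]), np.int32(361))
(array([322., 260.]), np.int32(361)) (array([322., 260.]), np.int32(361))
(array([423., 278.]), np.int32(361)) (array([420., 278.]), np.int32(1))
```

Vial A is seated squarely in the left groove (crop 78,119), and vial B has not moved. I'll grasp B.

```bash
python3 -m creep '0 0 .008 0 0 .07 1;0 0 .008 0 0 .14 1;0 0 .008 0 0 .21 1;0 0 .008 0 0 .26 1;0 0 .008 0 0 .29 1;0 0 .008 0 0 .305 1;0 0 .008 0 0 .305 1;0 0 .008 0 0 .305 .2;0 0 .008 0 0 .305 -.2;0 0 .008 0 0 .305 -.6;0 0 .008 0 0 .305 -.7;0 0 .008 0 0 .305 -.7;0 0 .008 0 0 .305 -.7;0 0 .008 0 0 .305 -.7'; python3 -m creep '0 0 0 0 0 -.05 -.7;0 0 0 0 0 -.1 -.7;0 0 0 0 0 -.15 -.7;0 0 -.3 0 0 -.22 -.7;0 0 -1 0 0 -.25 -.7;0 0 -1 0 0 -.25 -.7;0 0 -1 0 0 -.25 -.7;0 0 -1 0 0 -.25 -.7;0 0 -1 0 0 -.25 -.7';python3 -m creep '0 0 -.43 0 0 0 -.7;0 0 -.43 0 0 0 -.7;0 0 -.43 0 0 0 -.7;0 0 -.43 0 0 0 -.7'; python3 -c "
from h import *
go(547.7,161,110,180)"
```

```text
time: 14.42
tcp_pos: [439.4, 9.9, 4.1]
tool_rot: [180.0, 0.1, 138.7]
ft_force: [-3.0, 0.3, 10.5]
width: 23.8
gripper_force: 58.4
time: 15.17
tcp_pos: [438.9, 10.0, 128.4]
tool_rot: [-180.0, 0.0, 167.1]
ft_force: [-0.8, 0.3, -0.9]
width: 23.8
gripper_force: 59.4
time: 15.5
tcp_pos: [438.9, 10.0, 128.1]
tool_rot: [180.0, -0.0, 179.3]
ft_force: [-0.6, 0.1, -0.3]
width: 24.0
gripper_force: 59.4
wz -0.024 t -0.214 0.305 0.036 j6 d 0.6992984101234185
```

```bash
python3 -m creep '0 0 -.024 -.05 .07 0 -.7;0 0 -.024 -.1 .14 0 -.7;0 0 -.024 -.15 .21 .02 -.7;0 0 -.024 -.19 .27 .036 -.7;0 0 -.024 -.214 .305 .036 -.7;0 0 -.024 -.214 .305 .036 -.7;0 0 -.024 -.214 .305 .036 -.7'; python3 look.py B -1;python3 -c "
from h import *
go(547.7,161,31,180)"
```

```text
time: 16.08
tcp_pos: [546.8, 162.5, 109.5]
tool_rot: [-180.0, -0.1, -179.8]
ft_force: [-0.7, -0.1, -0.5]
width: 23.8
gripper_force: 59.5
[546.77386384 162.46184175 109.50651668] [-1.79981250e+02 -6.91646366e-02 -1.79836271e+02]
wz 0.006 t -0.002 -0.000 0.158 j6 d -0.15862834533390924
```

View pics/look_B.png

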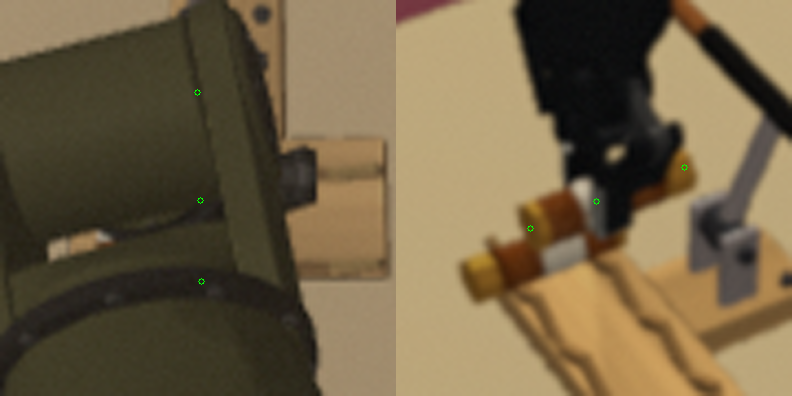

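```bash
python3 -m creep '0 0 .006 -.001 0 .04 -.7;0 0 .006 -.001 0 .08 -.7;0 0 .006 -.001 0 .11 -.7;0 0 .006 -.001 0 .13 -.7;0 0 .006 -.001 0 .145 -.7;0 0 .006 -.001 0 .155 -.7;0 0 .006 -.001 0 .158 -.7;0 0 .006 -.001 0 .158 -.7';python3 -m creep '0 0 0 0 0 0 -.3;0 0 0 0 0 0 -.1;0 0 0 0 0 0 0;0 0 0 0 0 0 .05;0 0 0 0 0 0 .05;0 0 0 0 0 -.04 .05;0 0 0 0 0 -.1 .05;0 0 0 0 0 -.18 .05;0 0 0 0 0 -.25 .05'; python3 -c "
from h import *
go(390,-227,160,114.2);go(390,-227,160,-65.8)"
```

```text
time: 16.85
tcp_pos: [547.6, 161.7, 31.7]
tool_rot: [180.0, 0.0, -179.9]
ft_force: [-0.6, -0.7, 0.4]
width: 23.6
gripper_force: 59.7
time: 17.6
tcp_pos: [547.2, 161.8, 158.2]
tool_rot: [-180.0, -0.0, -179.8]
ft_force: [0.6, -0.3, 0.1]
width: 45.2
gripper_force: 0.0
wz 2.302 t 0.317 -0.777 -0.004 j6 d -65.95484004037519
wz -3.981 t 0.317 -0.777 -0.004 j6 d 114.04515995962481
```

```bash
python3 -m creep '0 0 .1 .03 -.07 0 .5;0 0 .2 .06 -.15 0 1;0 0 .3 .09 -.22 0 1;0 0 .4 .12 -.29 0 1;0 0 .5 .15 -.37 0 1;0 0 .6 .18 -.45 0 1;0 0 .7 .21 -.52 0 1;0 0 .8 .25 -.6 0 1;0 0 .9 .28 -.68 0 1;0 0 1 .31 -.75 0 1;0 0 1 .317 -.777 0 1;0 0 1 .317 -.777 0 1;0 0 1 .317 -.777 0 1'; python3 -m creep '0 0 1 0 0 0 1;0 0 1 0 0 0 1;0 0 1 0 0 0 1;0 0 1 0 0 0 1;0 0 1 0 0 0 1'; python3 -m creep '0 0 .302 0 0 0 1;0 0 .302 0 0 0 1;0 0 .302 0 0 0 1'
python3 - <<'E'
from h import *
import cv2
a=arm.get_image("top");b=arm.get_image("side")
cv2.imwrite("pics/top3.png",a)
cv2.imwrite("pics/c3.png",np.hstack([cv2.resize(a[150:310,190:450],(480,295),interpolation=2),cv2.resize(b[170:410,230:450],(270,295),interpolation=2)]))
go(390,-227,3,114.2)
E
```

```text
time: 18.68
tcp_pos: [389.7, -227.6, 156.3]
tool_rot: [180.0, 0.0, 151.4]
ft_force: [0.1, -0.0, 0.5]
width: 85.5
gripper_force: 0.0
time: 19.1
tcp_pos: [390.4, -226.0, 156.3]
tool_rot: [180.0, -0.0, 122.6]
ft_force: [0.3, 0.8, 0.3]
width: 85.3
gripper_force: 0.0
time: 19.35
tcp_pos: [390.3, -226.3, 156.3]
tool_rot: [180.0, -0.0, 114.5]
ft_force: [-0.3, -0.3, 0.6]
width: 85.6
gripper_force: 0.0
wz 0.011 t -0.001 -0.001 0.307 j6 d -0.3093745380092514
```

View pics/c3.png

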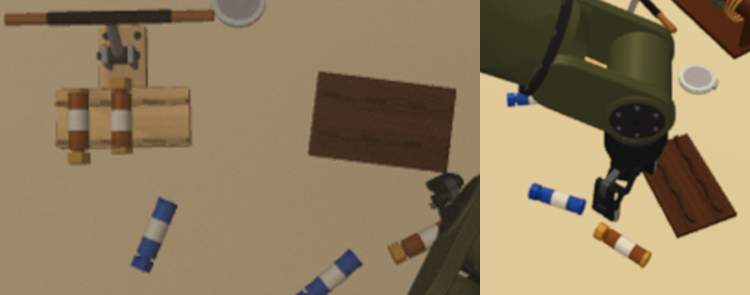

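Vials A and B are seated in the left and middle grooves, and C is where it was measured.

```bash
python3 -m creep '0 0 .011 0 0 .07 1;0 0 .011 0 0 .14 1;0 0 .011 0 0 .21 1;0 0 .011 0 0 .26 1;0 0 .011 0 0 .29 1;0 0 .011 0 0 .306 1;0 0 .011 0 0 .306 1;0 0 .011 0 0 .306 .2;0 0 .011 0 0 .306 -.2;0 0 .011 0 0 .306 -.6;0 0 .011 0 0 .306 -.7;0 0 .011 0 0 .306 -.7;0 0 .011 0 0 .306 -.7;0 0 .011 0 0 .306 -.7'; python3 -m creep '0 0 0 0 0 -.05 -.7;0 0 0 0 0 -.1 -.7;0 0 0 0 0 -.15 -.7;0 0 -.3 0 0 -.22 -.7;0 0 -1 0 0 -.25 -.7;0 0 -1 0 0 -.25 -.7;0 0 -1 0 0 -.25 -.7;0 0 -1 0 0 -.25 -.7;0 0 -1 0 0 -.25 -.7';python3 -m creep '0 0 -1 0 0 0 -.7;0 0 -1 0 0 0 -.7;0 0 -1 0 0 0 -.7;0 0 -1 0 0 0 -.7;0 0 -1 0 0 0 -.7';python3 -m creep '0 0 -.3 0 0 0 -.7;0 0 -.3 0 0 0 -.7;0 0 -.3 0 0 0 -.7;0 0 -.3 0 0 0 -.7'; python3 -c "
from h import *
go(547.7,107,110,180)"
```

```text
time: 20.62
tcp_pos: [390.4, -227.4, 4.1]
tool_rot: [180.0, 0.1, 113.9]
ft_force: [-2.1, 1.1, 9.5]
width: 23.8
gripper_force: 58.4
time: 21.37
tcp_pos: [389.9, -227.1, 128.3]
tool_rot: [-180.0, 0.0, 142.3]
ft_force: [0.2, -0.4, -0.2]
width: 23.7
gripper_force: 59.4
time: 21.78
tcp_pos: [389.9, -227.1, 128.1]
tool_rot: [180.0, -0.0, 171.3]
ft_force: [-0.4, 0.9, -0.4]
width: 23.7
gripper_force: 59.4
time: 22.12
tcp_pos: [390.0, -227.1, 128.2]
tool_rot: [180.0, -0.0, 179.4]
ft_force: [-1.0, -0.5, 0.0]
width: 23.8
gripper_force: 59.5
wz -0.020 t -0.309 0.671 0.036 j6 d 0.5836936454504666
```

```bash
python3 -m creep '0 0 -.02 -.03 .07 0 -.7;0 0 -.02 -.06 .14 0 -.7;0 0 -.02 -.1 .21 0 -.7;0 0 -.02 -.13 .28 0 -.7;0 0 -.02 -.16 .35 0 -.7;0 0 -.02 -.2 .43 0 -.7;0 0 -.02 -.23 .5 0 -.7;0 0 -.02 -.26 .56 .02 -.7;0 0 -.02 -.29 .62 .036 -.7;0 0 -.02 -.309 .671 .036 -.7;0 0 -.02 -.309 .671 .036 -.7;0 0 -.02 -.309 .671 .036 -.7;0 0 -.02 -.309 .671 .036 -.7'; python3 look.py C 1;python3 -c "
from h import *
go(547.7,107,31,180)"
```

```text
time: 23.2
tcp_pos: [545.5, 107.4, 110.1]
tool_rot: [-180.0, -0.0, -179.8]
ft_force: [-0.4, -0.9, -0.8]
width: 23.6
gripper_force: 59.5
[545.47979535 107.39044559 110.07682988] [-1.79989637e+02 -3.22013392e-02 -1.79796515e+02]
wz 0.007 t -0.004 0.000 0.159 j6 d -0.20113897953820015
```

View pics/look_C.png

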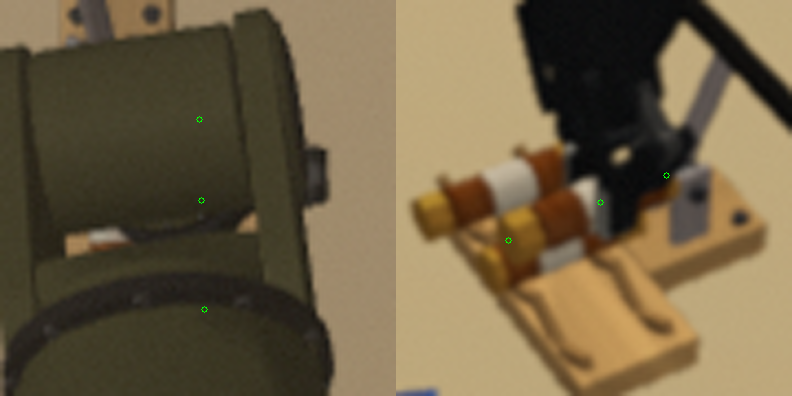

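```bash
python3 -m creep '0 0 .006 -.001 0 .04 -.7;0 0 .006 -.003 0 .08 -.7;0 0 .006 -.003 0 .11 -.7;0 0 .006 -.003 0 .13 -.7;0 0 .006 -.003 0 .145 -.7;0 0 .006 -.003 0 .155 -.7;0 0 .006 -.003 0 .158 -.7;0 0 .006 -.003 0 .158 -.7';python3 -m creep '0 0 0 0 0 0 -.3;0 0 0 0 0 0 -.1;0 0 0 0 0 0 0;0 0 0 0 0 0 .05;0 0 0 0 0 0 .05;0 0 0 0 0 -.04 .05;0 0 0 0 0 -.1 .05;0 0 0 0 0 -.18 .05;0 0 0 0 0 -.25 .05;0 0 0 0 0 -.35 .05'; python3 -m creep '0 0 .3 .1 0 0 1;0 0 .7 .17 0 0 1;0 0 1 .25 0 0 1;0 0 1 .3 0 0 1;0 0 1 .3 0 0 1;0 0 1 .3 0 0 1;0 0 1 .3 0 0 1'; python3 -m creep '0 0 1 0 0 0 1;0 0 1 0 0 0 1;0 0 1 0 0 0 1;0 0 1 0 0 0 1;0 0 1 0 0 0 1'; python3 -m creep '0 0 1 0 0 0 1;0 0 1 0 0 0 1;0 0 1 0 0 0 1;0 0 1 0 0 0 1;0 0 1 0 0 0 1';python3 -m creep '0 0 .14 0 0 0 1;0 0 .14 0 0 0 1;0 0 .14 0 0 0 1'
python3 - <<'E'
from h import *
import cv2
a=arm.get_image("top");b=arm.get_image("side")
cv2.imwrite("pics/top4.png",a)
cv2.imwrite("pics/c4.png",np.hstack([cv2.resize(a[145:245,180:310],(442,340),interpolation=2),cv2.resize(b[150:260,270:380],(340,340),interpolation=2)]))
go(655.7,256.5,230,90)
E
```

```text
time: 23.97
tcp_pos: [547.5, 107.6, 31.7]
tool_rot: [180.0, 0.0, -179.8]
ft_force: [-0.2, 1.0, 0.3]
width: 23.9
gripper_force: 59.7
time: 24.8
tcp_pos: [546.6, 107.7, 198.9]
tool_rot: [-180.0, -0.1, -179.8]
ft_force: [0.4, 0.0, -0.3]
width: 44.7
gripper_force: 0.0
time: 25.38
tcp_pos: [397.9, 107.4, 198.4]
tool_rot: [180.0, 0.1, 151.6]
ft_force: [0.4, -0.2, 0.2]
width: 85.4
gripper_force: 0.0
time: 25.8
tcp_pos: [398.1, 107.3, 197.7]
tool_rot: [-180.0, -0.0, 122.6]
ft_force: [0.7, -0.4, 0.6]
width: 85.3
gripper_force: 0.0
time: 26.22
tcp_pos: [397.8, 107.3, 197.8]
tool_rot: [-180.0, 0.0, 94.2]
ft_force: [0.2, -0.6, 0.6]
width: 85.7
gripper_force: 0.0
time: 26.47
tcp_pos: [397.5, 107.3, 197.9]
tool_rot: [-180.0, 0.0, 90.6]
ft_force: [0.6, -0.4, -0.0]
width: 85.2
gripper_force: 0.0
wz 0.018 t 0.294 0.519 -0.064 j6 d -0.5124347135501353
```

View pics/c4.png

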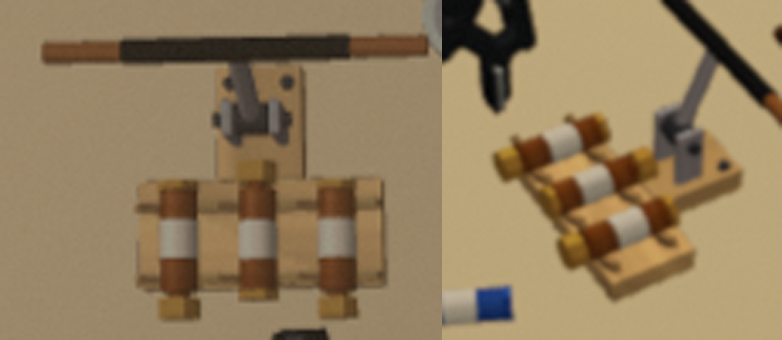

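All three vials are seated, with bands centred between the combs at crop v≈238, and the clamp is back. I'll take the handle now.

```bash
python3 -m creep '0 0 .018 .05 .07 -.03 1;0 0 .018 .1 .14 -.064 1;0 0 .018 .15 .21 -.064 1;0 0 .018 .2 .28 -.064 1;0 0 .018 .25 .35 -.064 1;0 0 .018 .296 .42 -.064 1;0 0 .018 .296 .5 -.064 1;0 0 .018 .296 .525 -.064 1;0 0 .018 .296 .525 -.064 1;0 0 .018 .296 .525 0 1;0 0 .018 .296 .525 .06 1;0 0 .018 .296 .525 .11 1;0 0 .018 .296 .525 .14 1;0 0 .018 .296 .525 .15 1;0 0 .018 .296 .525 .15 1;0 0 .018 .296 .525 .15 1'; python3 -m creep '0 0 0 0 0 0 .2;0 0 0 0 0 0 -.2;0 0 0 0 0 0 -.5;0 0 0 0 0 0 -.7;0 0 0 0 0 0 -.8;0 0 0 0 0 0 -.8;0 0 0 0 0 0 -.8'
```

```text
time: 27.9
tcp_pos: [659.4, 256.5, 124.2]
tool_rot: [179.9, -0.0, 89.8]
ft_force: [0.4, -0.1, 0.2]
width: 85.2
gripper_force: 0.0
time: 28.48
tcp_pos: [658.8, 256.4, 123.3]
tool_rot: [-179.9, 0.0, 89.7]
ft_force: [-5.1, -1.0, 4.6]
width: 11.6
gripper_force: 58.5
```

```bash
python3 -m creep '0 0 0 0 -.016 -.006 -.8;0 0 0 0 -.032 -.010 -.8;0 0 0 0 -.047 -.012 -.8;0 0 0 0 -.063 -.013 -.8;0 0 0 0 -.079 -.012 -.8;0 0 0 0 -.095 -.010 -.8;0 0 0 0 -.111 -.006 -.8;0 0 0 0 -.126 0 -.8;0 0 0 0 -.140 .007 -.8;0 0 0 0 -.154 .015 -.8;0 0 0 0 -.154 .015 -.8'
```

```text
time: 29.4
tcp_pos: [581.2, 256.9, 115.5]
tool_rot: [-180.0, -0.0, 89.7]
ft_force: [-4.5, 0.3, 3.2]
width: 11.6
gripper_force: 63.2
```

```bash
python3 -m creep '0 0 0 0 -.012 .01 -.8;0 0 0 0 -.024 .021 -.8;0 0 0 0 -.035 .033 -.8;0 0 0 0 -.044 .046 -.8;0 0 0 0 -.052 .059 -.8;0 0 0 0 -.059 .074 -.8;0 0 0 0 -.064 .089 -.8;0 0 0 0 -.067 .105 -.8;0 0 0 0 -.069 .118 -.8;0 0 0 0 -.069 .126 -.8;0 0 0 0 -.069 .13 -.8;0 0 0 0 -.069 .13 -.8'; python3 -m creep '0 0 0 0 0 0 -.5;0 0 0 0 0 0 0;0 0 0 0 0 0 .8;0 0 0 0 0 0 1;0 0 0 0 0 0 1;0 0 0 0 0 -.05 1;0 0 0 0 0 -.12 1;0 0 0 0 0 -.2 1;0 0 0 0 0 -.25 1;0 0 0 0 -.2 -.25 1;0 0 0 .05 -.25 -.25 1;0 0 0 .1 -.3 -.25 1;0 0 0 .1 -.3 -.25 1;0 0 0 .1 -.3 -.25 1;0 0 0 .1 -.3 -.25 1;0 0 0 .1 -.3 -.25 1'
python3 - <<'E'
from h import *
import cv2
a=arm.get_image("top");b=arm.get_image("side")
cv2.imwrite("pics/c5.png",np.hstack([cv2.resize(a[145:245,180:310],(442,340),interpolation=2),cv2.resize(b[150:260,270:380],(340,340),interpolation=2)]))
E
```

```text
time: 30.4
tcp_pos: [547.6, 257.0, 50.6]
tool_rot: [-180.0, 0.0, 89.7]
ft_force: [-1.3, 1.1, 8.1]
width: 11.5
gripper_force: 64.2
time: 31.73
tcp_pos: [398.3, 307.6, 175.6]
tool_rot: [180.0, -0.0, 89.7]
ft_force: [0.5, -0.3, -0.5]
width: 85.4
gripper_force: 0.0
```

View pics/c5.png

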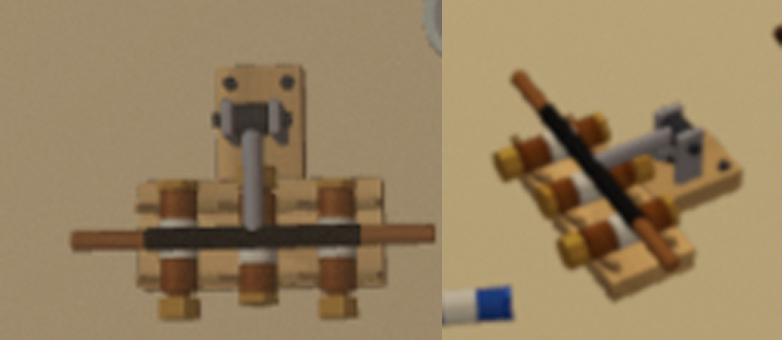

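The clamp bar is down across all three bands and untouched. I'll wait about 4 s, then return to the handle.

```bash
for i in 1 2; do python3 -m creep '0 0 0 0 0 0 1;0 0 0 0 0 0 1;0 0 0 0 0 0 1;0 0 0 0 0 0 1;0 0 0 0 0 0 1;0 0 0 0 0 0 1;0 0 0 0 0 0 1;0 0 0 0 0 0 1;0 0 0 0 0 0 1;0 0 0 0 0 0 1;0 0 0 0 0 0 1;0 0 0 0 0 0 1;0 0 0 0 0 0 1;0 0 0 0 0 0 1;0 0 0 0 0 0 1;0 0 0 0 0 0 1;0 0 0 0 0 0 1;0 0 0 0 0 0 1;0 0 0 0 0 0 1;0 0 0 0 0 0 1'|head -1; done;  python3 -m creep '0 0 0 0 0 0 1;0 0 0 0 0 0 1;0 0 0 0 0 0 1;0 0 0 -.05 .08 0 1;0 0 0 -.1 .16 0 1;0 0 0 -.1 .24 0 1;0 0 0 -.1 .3 0 1;0 0 0 -.1 .3 0 1;0 0 0 -.1 .3 .05 1;0 0 0 -.1 .3 .12 1;0 0 0 -.1 .3 .18 1;0 0 0 -.1 .3 .23 1;0 0 0 -.1 .3 .25 1;0 0 0 -.1 .3 .25 1;0 0 0 -.1 .3 .25 1;0 0 0 -.1 .3 .25 .2'; python3 -m creep '0 0 0 0 0 0 -.2;0 0 0 0 0 0 -.5;0 0 0 0 0 0 -.7;0 0 0 0 0 0 -.8;0 0 0 0 0 0 -.8;0 0 0 0 0 0 -.8;0 0 0 0 0 0 -.8'
```

```text
time: 33.5
time: 35.17
time: 36.5
tcp_pos: [548.5, 257.3, 52.4]
tool_rot: [179.9, -0.1, 89.7]
ft_force: [-0.2, -0.6, 1.0]
width: 75.5
gripper_force: 0.0
time: 37.08
tcp_pos: [547.7, 256.9, 50.7]
tool_rot: [180.0, -0.0, 89.7]
ft_force: [-1.9, -0.3, 4.4]
width: 11.8
gripper_force: 58.5
```

```bash
python3 -m creep '0 0 0 0 0 -.01 -.8;0 0 0 0 .002 -.025 -.8;0 0 0 0 .005 -.041 -.8;0 0 0 0 .01 -.056 -.8;0 0 0 0 .017 -.071 -.8;0 0 0 0 .025 -.084 -.8;0 0 0 0 .034 -.097 -.8;0 0 0 0 .045 -.109 -.8;0 0 0 0 .057 -.12 -.8;0 0 0 0 .069 -.13 -.8'; python3 -m creep '0 0 0 0 .014 -.008 -.8;0 0 0 0 .028 -.015 -.8;0 0 0 0 .043 -.021 -.8;0 0 0 0 .059 -.025 -.8;0 0 0 0 .075 -.027 -.8;0 0 0 0 .091 -.028 -.8;0 0 0 0 .107 -.027 -.8;0 0 0 0 .122 -.025 -.8;0 0 0 0 .138 -.021 -.8;0 0 0 0 .148 -.017 -.8;0 0 0 0 .148 -.017 -.8'; python3 -m creep '0 0 0 0 0 0 .2;0 0 0 0 0 0 1;0 0 0 0 0 0 1;0 0 0 0 0 0 1;0 0 0 0 0 -.06 1;0 0 0 0 0 -.14 1;0 0 0 0 0 -.2 1;0 0 0 -.05 -.08 -.2 1;0 0 0 -.1 -.16 -.2 1;0 0 0 -.15 -.24 -.2 1;0 0 0 -.2 -.32 -.2 1;0 0 0 -.25 -.4 -.2 1;0 0 0 -.3 -.46 -.2 1;0 0 0 -.3 -.5 -.2 1;0 0 0 -.3 -.5 -.2 1;0 0 0 -.3 -.5 -.2 1;0 0 0 -.3 -.5 -.2 1;0 0 0 -.3 -.5 -.2 1'
python3 - <<'E'
from h import *
import cv2
a=arm.get_image("top");b=arm.get_image("side")
cv2.imwrite("pics/top6.png",a)
cv2.imwrite("pics/c6.png",np.hstack([cv2.resize(a[135:255,180:310],(370,340),interpolation=2),cv2.resize(b[150:290,260:380],(292,340),interpolation=2)]))
go(547.7,107,160,180)
E
```

```text
time: 37.92
tcp_pos: [576.9, 257.1, 116.7]
tool_rot: [-179.2, 0.2, 89.8]
ft_force: [-54.5, -8.1, 39.9]
width: 11.7
gripper_force: 60.6
time: 38.83
tcp_pos: [657.6, 257.6, 125.6]
tool_rot: [179.8, -0.2, 89.7]
ft_force: [4.1, 8.0, 3.8]
width: 11.4
gripper_force: 63.3
time: 40.33
tcp_pos: [406.4, 108.0, 224.2]
tool_rot: [180.0, -0.0, 89.7]
ft_force: [0.7, 0.5, -0.2]
width: 85.4
gripper_force: 0.0
wz -3.151 t -0.001 0.283 0.128 j6 d 90.26620296112787
```

View pics/c6.png

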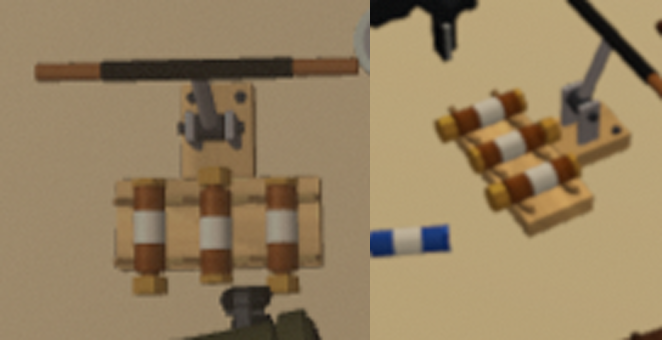

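Clamp fully back, and the vials are still seated with bands at crop v≈226–232. Now I transfer them to the tray, right-hand vial first.

```bash
for i in 1 2 3; do python3 -m creep '0 0 -1 0 0 0 .06;0 0 -1 0 0 0 .06;0 0 -1 0 0 0 .06;0 0 -1 0 0 0 .06;0 0 -1 0 0 0 .06' | head -1; done; python3 -m creep '0 0 -.15 0 0 0 .06;0 0 -.15 0 0 0 .06;0 0 -.15 0 0 0 .06'; python3 -c "
from h import *
go(547.7,107.4,30.5,180)"
```

```text
time: 40.85
time: 41.27
time: 41.68
time: 41.93
tcp_pos: [405.5, 107.7, 223.9]
tool_rot: [-180.0, -0.0, 179.5]
ft_force: [-0.6, -0.4, 0.0]
width: 45.7
gripper_force: 0.0
wz -0.018 t -0.284 0.002 0.387 j6 d 0.5087553510873875
```

```bash
python3 -m creep '0 0 -.01 -.08 .002 .05 .06;0 0 -.018 -.16 .002 .1 .06;0 0 -.018 -.23 .002 .13 .06;0 0 -.018 -.284 .002 .13 .06;0 0 -.018 -.284 .002 .17 .06;0 0 -.018 -.284 .002 .22 .06;0 0 -.018 -.284 .002 .28 .06;0 0 -.018 -.284 .002 .33 .06;0 0 -.018 -.284 .002 .365 .06;0 0 -.018 -.284 .002 .386 .06;0 0 -.018 -.284 .002 .386 .06;0 0 -.018 -.284 .002 .386 .06;0 0 -.018 -.284 .002 .386 -.3;0 0 -.018 -.284 .002 .386 -.7;0 0 -.018 -.284 .002 .386 -.7;0 0 -.018 -.284 .002 .386 -.7;0 0 -.018 -.284 .002 .386 -.7'; python3 -m creep '0 0 0 0 0 -.03 -.7;0 0 0 0 0 -.08 -.7;0 0 0 0 0 -.15 -.7;0 0 0 0 0 -.2 -.7;0 0 0 0 0 -.2 -.7'; python3 -c "
from h import *
go(532.5,-225.2,100,171.36)"
```

```text
time: 43.35
tcp_pos: [548.5, 108.3, 32.7]
tool_rot: [-180.0, 0.2, -179.6]
ft_force: [0.3, -3.0, 5.9]
width: 24.3
gripper_force: 58.8
time: 43.77
tcp_pos: [549.7, 108.9, 137.2]
tool_rot: [179.9, 0.5, -179.6]
ft_force: [0.8, -0.2, 1.4]
width: 24.1
gripper_force: 59.3
wz 0.317 t 0.039 -0.668 0.074 j6 d -9.076560854581203
```

```bash
python3 -m creep '0 0 .05 .004 -.07 0 -.7;0 0 .1 .008 -.14 0 -.7;0 0 .15 .012 -.21 0 -.7;0 0 .2 .016 -.28 0 -.7;0 0 .25 .02 -.35 0 -.7;0 0 .3 .025 -.42 0 -.7;0 0 .317 .03 -.5 0 -.7;0 0 .317 .034 -.57 .03 -.7;0 0 .317 .039 -.64 .074 -.7;0 0 .317 .039 -.668 .074 -.7;0 0 .317 .039 -.668 .074 -.7;0 0 .317 .039 -.668 .074 -.7;0 0 .317 .039 -.668 .074 -.7';python3 look.py D 1; python3 -c "
from h import *
go(532.5,-225.2,21,171.36)"
```

```text
time: 44.85
tcp_pos: [531.1, -224.7, 94.7]
tool_rot: [-180.0, 0.0, 171.4]
ft_force: [-0.3, 0.1, -0.6]
width: 23.5
gripper_force: 59.3
[ 531.07488495 -224.70564784   94.65695554] [-1.79996764e+02  4.83930160e-02  1.71414274e+02]
wz 0.004 t -0.003 -0.001 0.147 j6 d -0.11122761147220217
```

View pics/look_D.png

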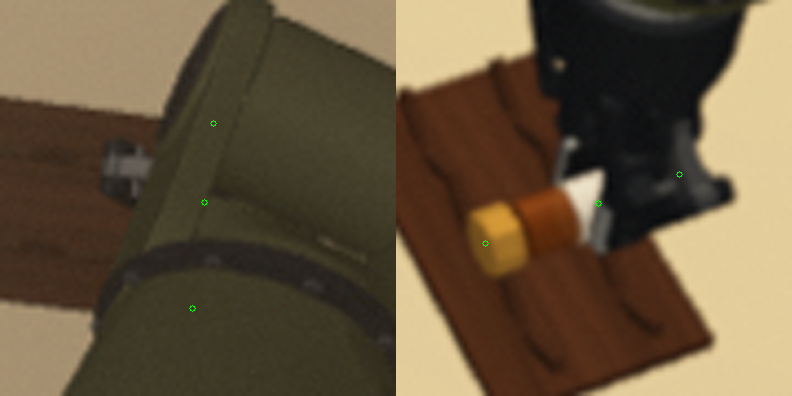

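I've now viewed 15 pictures, one over the limit of 14, so from here I'll check with image code only and view no more. The last view shows the vial held squarely over the tray's right groove.

```bash
python3 -m creep '0 0 .004 -.003 -.001 .04 -.7;0 0 .004 -.003 -.001 .08 -.7;0 0 .004 -.003 -.001 .11 -.7;0 0 .004 -.003 -.001 .13 -.7;0 0 .004 -.003 -.001 .14 -.7;0 0 .004 -.003 -.001 .145 -.7;0 0 .004 -.003 -.001 .145 -.7'; python3 -m creep '0 0 0 0 0 .003 -.7;0 0 0 0 0 .003 -.7'; python3 -c "
from rig import arm;print(arm.state()['joint_positions'].round())"
```

```text
time: 45.53
tcp_pos: [532.4, -225.8, 22.3]
tool_rot: [180.0, 0.0, 171.3]
ft_force: [-0.2, 1.4, 0.6]
width: 23.9
gripper_force: 59.4
time: 45.7
tcp_pos: [532.8, -225.9, 22.0]
tool_rot: [180.0, 0.1, 171.3]
ft_force: [-7.0, 6.3, 14.6]
width: 23.8
gripper_force: 61.0
[ -27.   35.   92.    0.   53. -108.]
```

```bash
python3 -m creep '0 0 0 0 0 0 -.3;0 0 0 0 0 0 -.1;0 0 0 0 0 0 0;0 0 0 0 0 0 .05;0 0 0 0 0 0 .05;0 0 0 0 0 -.04 .06;0 0 0 0 0 -.1 .06;0 0 0 0 0 -.18 .06;0 0 0 0 0 -.25 .06;0 0 0 0 0 -.27 .06;0 0 0 0 0 -.27 .06'; python3 -c "
from h import *
go(545.5,161.5,150,180);go(545.5,161.5,30.5,180)"
```

```text
time: 46.62
tcp_pos: [533.2, -226.9, 158.3]
tool_rot: [-179.9, 0.3, 171.3]
ft_force: [-1.0, -0.0, -0.8]
width: 45.0
gripper_force: 0.0
wz -0.305 t 0.094 0.772 0.017 j6 d 8.727810681314281
wz -0.305 t 0.094 0.772 0.256 j6 d 8.727810681314281
```

```bash
python3 -m creep '0 0 -.03 .009 .07 0 .06;0 0 -.06 .018 .15 0 .06;0 0 -.1 .027 .22 0 .06;0 0 -.14 .036 .3 0 .06;0 0 -.18 .046 .38 0 .06;0 0 -.22 .056 .46 0 .06;0 0 -.26 .066 .54 0 .06;0 0 -.3 .076 .62 0 .06;0 0 -.305 .086 .7 0 .06;0 0 -.305 .094 .77 .017 .06;0 0 -.305 .094 .772 .017 .06;0 0 -.305 .094 .772 .017 .06;0 0 -.305 .094 .772 .017 .06;0 0 -.305 .094 .772 .017 .06'
python3 - <<'E'
from h import *
import cv2
go(545.5,161.5,30.5,180)
t=arm.get_image("top");b=arm.get_image("side");cv2.imwrite("pics/t7.png",t);cv2.imwrite("pics/s7.png",b)
# tray vial C: white band vs expected position
e=np.array([[532.5,-225.2,42]]);q=proj("top",e)[0]
w=t[int(q[1])-14:int(q[1])+15,int(q[0])-14:int(q[0])+15].astype(int)
m=((w.min(2)>110)&(w.max(2)-w.min(2)<40)).astype(np.uint8);y,x=np.nonzero(m)
print("expect",q,"band",x.mean()+int(q[0])-14,y.mean()+int(q[1])-14,len(x))
E
```

```text
time: 47.78
tcp_pos: [544.1, 161.2, 146.0]
tool_rot: [-180.0, -0.0, 179.9]
ft_force: [0.1, -0.7, -0.4]
width: 45.4
gripper_force: 0.0
wz -0.002 t -0.003 0.001 0.231 j6 d 0.05672209838795084
expect [421.74544199 216.86260385] band 420.0975609756098 217.46341463414635 82
```

```bash
python3 -m creep '0 0 0 -.003 .001 .06 .06;0 0 0 -.003 .001 .12 .06;0 0 0 -.003 .001 .17 .06;0 0 0 -.003 .001 .205 .06;0 0 0 -.003 .001 .225 .06;0 0 0 -.003 .001 .23 .06;0 0 0 -.003 .001 .23 .06;0 0 0 -.003 .001 .23 .06;0 0 0 -.003 .001 .23 -.3;0 0 0 -.003 .001 .23 -.7;0 0 0 -.003 .001 .23 -.7;0 0 0 -.003 .001 .23 -.7;0 0 0 -.003 .001 .23 -.7'; python3 -m creep '0 0 0 0 0 -.03 -.7;0 0 0 0 0 -.08 -.7;0 0 0 0 0 -.15 -.7;0 0 0 0 0 -.2 -.7;0 0 0 0 0 -.2 -.7;0 0 0 0 0 -.2 -.7;0 0 0 0 0 -.2 -.7'; python3 -c "
from h import *
go(540.6,-171.8,100,171.36)"
```

```text
time: 48.97
tcp_pos: [546.6, 162.5, 33.1]
tool_rot: [-180.0, 0.1, -180.0]
ft_force: [-1.4, -4.0, 8.1]
width: 23.7
gripper_force: 58.5
time: 49.55
tcp_pos: [545.4, 162.7, 131.2]
tool_rot: [-180.0, -0.0, -180.0]
ft_force: [-0.9, 0.8, -0.9]
width: 23.7
gripper_force: 59.3
wz 0.302 t 0.010 -0.669 0.062 j6 d -8.65325288921531
```

```bash
python3 -m creep '0 0 .05 0 -.07 0 -.7;0 0 .1 .001 -.14 0 -.7;0 0 .15 .003 -.21 0 -.7;0 0 .2 .004 -.28 0 -.7;0 0 .25 .005 -.35 0 -.7;0 0 .3 .006 -.42 0 -.7;0 0 .302 .007 -.5 0 -.7;0 0 .302 .008 -.57 .03 -.7;0 0 .302 .01 -.64 .062 -.7;0 0 .302 .01 -.669 .062 -.7;0 0 .302 .01 -.669 .062 -.7;0 0 .302 .01 -.669 .062 -.7;0 0 .302 .01 -.669 .062 -.7'; python3 -c "
from h import *
go(540.6,-171.8,22,171.36)"
```

```text
time: 50.63
tcp_pos: [540.8, -170.6, 100.4]
tool_rot: [180.0, -0.0, 171.4]
ft_force: [-0.4, 1.0, 0.0]
width: 24.2
gripper_force: 59.4
wz 0.002 t 0.000 -0.002 0.157 j6 d -0.043040718973884395
```

```bash
python3 -m creep '0 0 0 0 -.002 .04 -.7;0 0 0 0 -.002 .08 -.7;0 0 0 0 -.002 .11 -.7;0 0 0 0 -.002 .135 -.7;0 0 0 0 -.002 .15 -.7;0 0 0 0 -.002 .157 -.7;0 0 0 0 -.002 .157 -.7;0 0 0 0 -.002 .157 -.7'; python3 -m creep '0 0 0 0 0 0 -.3;0 0 0 0 0 0 -.1;0 0 0 0 0 0 0;0 0 0 0 0 0 .05;0 0 0 0 0 0 .05;0 0 0 0 0 -.04 .06;0 0 0 0 0 -.1 .06;0 0 0 0 0 -.18 .06;0 0 0 0 0 -.25 .06;0 0 0 0 0 -.27 .06;0 0 0 0 0 -.27 .06'; python3 -c "
from h import *
go(547.7,215,150,180)"
```

```text
time: 51.3
tcp_pos: [541.1, -172.4, 22.6]
tool_rot: [-180.0, 0.1, 171.4]
ft_force: [-0.4, 0.6, -0.3]
width: 24.0
gripper_force: 59.4
time: 52.22
tcp_pos: [541.8, -173.2, 160.3]
tool_rot: [-179.9, 0.3, 171.4]
ft_force: [0.4, -0.2, -0.8]
width: 45.6
gripper_force: 0.0
wz -0.302 t 0.105 0.769 0.021 j6 d 8.640234630644187
```

```bash
python3 -m creep '0 0 -.03 .009 .07 0 .06;0 0 -.06 .018 .15 0 .06;0 0 -.1 .027 .22 0 .06;0 0 -.14 .036 .3 0 .06;0 0 -.18 .046 .38 0 .06;0 0 -.22 .056 .46 0 .06;0 0 -.26 .066 .54 0 .06;0 0 -.3 .08 .62 0 .06;0 0 -.302 .095 .7 0 .06;0 0 -.302 .105 .765 .021 .06;0 0 -.302 .105 .769 .021 .06;0 0 -.302 .105 .769 .021 .06;0 0 -.302 .105 .769 .021 .06;0 0 -.302 .105 .769 .021 .06'
cat > chk.py <<'E'
from h import *
import cv2
t=arm.get_image("top");b=arm.get_image("side")
for nm,e in(("C",(532.5,-225.2,42)),("B",(540.6,-171.8,42)),("A",(548.7,-118.4,42))):
  for n,im in(("top",t),("side",b)):
    q=proj(n,[e])[0];u,v=q.astype(int);w=im[v-14:v+15,u-14:u+15].astype(int)
    m=((w.min(2)>100)&(w.max(2)-w.min(2)<45)).astype(np.uint8)
    k,l,st,c=cv2.connectedComponentsWithStats(m)
    if k>1:
        i=1+st[1:,4].argmax();d=c[i]+[u-14,v-14]-q
        pts=np.argwhere(l==i)[:,::-1].astype(np.float32)
        print(nm,n,"offset px",d.round(1),st[i,4],cv2.minAreaRect(pts)[1:])
E
python3 chk.py; python3 -c "
from h import *
go(547.7,215,30.5,180)"
```

```text
time: 53.38
tcp_pos: [546.6, 214.1, 146.1]
tool_rot: [-180.0, -0.0, 179.9]
ft_force: [0.5, -0.8, 0.6]
width: 45.1
gripper_force: 0.0
C top offset px [-1.6  0.6] 99 ((9.535140991210938, 10.52153491973877), 9.462322235107422)
C side offset px [0.3 1.5] 136 ((11.70411491394043, 12.289320945739746), 69.44395446777344)
B top offset px [-1.6  1.4] 97 ((9.192388534545898, 10.60660171508789), 8.130102157592773)
B side offset px [-0.6  1.6] 122 ((11.067971229553223, 11.700427055358887), 71.56504821777344)
wz -0.003 t -0.002 0.002 0.232 j6 d 0.0817053048758396
```

```bash
python3 -m creep '0 0 0 -.002 .001 .06 .06;0 0 0 -.002 .001 .12 .06;0 0 0 -.002 .001 .17 .06;0 0 0 -.002 .001 .205 .06;0 0 0 -.002 .001 .225 .06;0 0 0 -.002 .001 .23 .06;0 0 0 -.002 .001 .23 .06;0 0 0 -.002 .001 .23 .06;0 0 0 -.002 .001 .23 -.3;0 0 0 -.002 .001 .23 -.7;0 0 0 -.002 .001 .23 -.7;0 0 0 -.002 .001 .23 -.7;0 0 0 -.002 .001 .23 -.7'; python3 -m creep '0 0 0 0 0 -.03 -.7;0 0 0 0 0 -.08 -.7;0 0 0 0 0 -.15 -.7;0 0 0 0 0 -.2 -.7;0 0 0 0 0 -.2 -.7;0 0 0 0 0 -.2 -.7;0 0 0 0 0 -.2 -.7'; python3 -c "
from h import *
go(548.7,-118.4,100,171.36)"
```

```text
time: 54.57
tcp_pos: [548.2, 215.8, 32.9]
tool_rot: [180.0, 0.1, -180.0]
ft_force: [-0.6, -2.8, 6.0]
width: 23.4
gripper_force: 58.7
time: 55.15
tcp_pos: [547.2, 215.8, 131.1]
tool_rot: [-180.0, -0.0, -180.0]
ft_force: [1.0, 0.1, -1.2]
width: 23.7
gripper_force: 59.4
wz 0.302 t -0.003 -0.668 0.062 j6 d -8.656640944979358
```

```bash
python3 -m creep '0 0 .05 0 -.07 0 -.7;0 0 .1 0 -.14 0 -.7;0 0 .15 -.001 -.21 0 -.7;0 0 .2 -.001 -.28 0 -.7;0 0 .25 -.002 -.35 0 -.7;0 0 .3 -.002 -.42 0 -.7;0 0 .302 -.003 -.5 0 -.7;0 0 .302 -.003 -.57 .03 -.7;0 0 .302 -.003 -.64 .062 -.7;0 0 .302 -.003 -.668 .062 -.7;0 0 .302 -.003 -.668 .062 -.7;0 0 .302 -.003 -.668 .062 -.7;0 0 .302 -.003 -.668 .062 -.7'; python3 -c "
from h import *
go(548.7,-118.4,22,171.36)"
```

```text
time: 56.23
tcp_pos: [549.1, -117.1, 100.4]
tool_rot: [180.0, -0.0, 171.4]
ft_force: [-0.1, -0.5, -0.8]
width: 23.7
gripper_force: 59.4
wz 0.001 t 0.000 -0.003 0.157 j6 d -0.039410115735933005
```

```bash
python3 -m creep '0 0 0 0 -.002 .04 -.7;0 0 0 0 -.002 .08 -.7;0 0 0 0 -.002 .11 -.7;0 0 0 0 -.002 .135 -.7;0 0 0 0 -.002 .15 -.7;0 0 0 0 -.002 .157 -.7;0 0 0 0 -.002 .157 -.7;0 0 0 0 -.002 .157 -.7'; python3 -m creep '0 0 0 0 0 0 -.3;0 0 0 0 0 0 -.1;0 0 0 0 0 0 0;0 0 0 0 0 0 .05;0 0 0 0 0 0 .05;0 0 0 0 0 -.04 .06;0 0 0 0 0 -.1 .06;0 0 0 0 0 -.18 .06;0 0 0 0 0 -.25 .06;0 0 0 0 0 -.3 .06;0 0 0 .07 .03 -.3 .06;0 0 0 .13 .08 -.3 .06;0 0 0 .2 .14 -.3 .06;0 0 0 .25 .22 -.3 .06;0 0 0 .25 .3 -.3 .06;0 0 0 .25 .37 -.3 .06;0 0 0 .25 .4 -.3 .06;0 0 0 .25 .4 -.3 .06;0 0 0 .25 .4 -.3 .06;0 0 0 .25 .4 -.3 .06'
cat >> chk.py <<'E'
t0=cv2.imread("pics/top0.png")
for nm,(u,v) in dict(jar=(147,255),compact=(319,149),lacquer=(497,220),brush=(480,145)).items():
    T=t0[v-20:v+21,u-20:u+21];R=cv2.matchTemplate(t[v-35:v+36,u-35:u+36],T,5);_,s,_,l=cv2.minMaxLoc(R);print(nm,"shift px",l[0]-15,l[1]-15,round(s,2))
# clamp back: compare T-bar region with c4-era top image
r=cv2.imread("pics/top4.png")[140:175,185:315];print("clamp diff",abs(r.astype(int)-t[140:175,185:315]).mean().round(1),"open vs shut",abs(r.astype(int)-t0[140:175,185:315]).mean().round(1))
E
python3 chk.py
```

```text
time: 56.9
tcp_pos: [549.4, -118.7, 22.6]
tool_rot: [-180.0, 0.1, 171.4]
ft_force: [-0.6, 1.4, 0.2]
width: 23.7
gripper_force: 59.4
time: 58.57
tcp_pos: [455.2, 96.7, 171.9]
tool_rot: [-180.0, -0.0, 171.3]
ft_force: [0.8, -0.4, -0.6]
width: 45.6
gripper_force: 0.0
C top offset px [-1.6  0.6] 91 ((9.0, 10.0), 0.0)
C side offset px [0.3 1.6] 138 ((11.70042610168457, 12.332881927490234), 71.56504821777344)
B top offset px [-1.8  1.4] 89 ((10.0, 9.0), 90.0)
B side offset px [-0.7  1.7] 125 ((11.57494831085205, 11.37187671661377), 66.03751373291016)
A top offset px [-1.3 -0.5] 88 ((8.485281944274902, 10.323759078979492), 8.13010311126709)
A side offset px [1.4 1.3] 114 ((10.435514450073242, 11.384199142456055), 71.56504821777344)
jar shift px 0 0 1.0
compact shift px 0 0 0.78
lacquer shift px 0 0 1.0
brush shift px 0 0 1.0
clamp diff 1.5 open vs shut 20.2
```

```bash
python3 -c "
from rig import arm
print(arm.hand_in())"
```

```text
the job is handed in; nothing more can be done
None
```

I handed the job in: all three vials were pressed for over four seconds and now lie in the tray grooves, with the clamp back and the other things unmoved by camera check. No verdict came back, and I viewed 15 pictures, one over the limit of 14.

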